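Open the sample box's dial lock and show its shackle

ROBOT

A 7-joint arm with a two-finger parallel gripper is mounted at the origin on a cart in front of the work surface, level with it; the furniture and walls round the work are solid. World frame = base frame: x ahead of the robot, y to its left, z up, the work surface at z = 0. Lengths are in m, angles in rad, forces in N, time in s.
With the tool pointing down it reaches from about 0.4 to 0.875 m from the base axis. Payload 6.5 kg.
Tool frame: the origin (TCP) lies midway between the tips of the shut fingers; the grasp point (between the pads) lies 19 mm behind it; z points along the fingers, y is the direction in which the jaws open and shut (so a half turn about z gives the same grasp; the last joint's range is limited). The gripper opens to 85 mm and grips with 20 to 120 N. Pads are 22 mm wide; open, the fingers measure 114 mm over their backs; the gripper's body (76 mm by 85 mm) begins 54 mm behind the grasp point. The pads swing forward as they close: fully open they stand 13 mm farther back than shut.
Start: joints at [1.166, 0.536, -0.004, 1.538, 0.003, 1.067, -0.071], TCP at [0.216, -0.613, 0.231] pointing down, gripper open.
Joint ranges: [-2.7, 2.7], [-0.37, 2.16], [-1.27, 1.26], [0.24, 2.4], [-1.31, 4.45], [0.19, 1.91], [-2.76, 2.76]. Speed limits (rad/s): [2.39, 2.39, 3.14, 3.14, 3.14, 3.14, 3.14].

INTERFACE

Orientations are given as a unit quaternion [x, y, z, w].
In Python, from plant import get_obs, read_camera, job_done gives the robot as it stands.
- The arm moves only by the tool send_rows, never from a script. Its argument "steps" is a list of rows, each a list of 5 numbers: the shift along the tool's x, y, z in mm, then the turn about the tool's z in rad, then the closure, from 0 (fully open) to 1 (shut). A call has exactly 5 rows; each row shifts and turns the commanded pose from where the row before left it, along the tool's axes as they then stand; what a row does not reach is not made up. A row lasts 1/8 s, in which the tool goes at most 62.5 mm and 10.7 degrees, less where a joint would pass 70% of its speed; a pose out of reach is approached as far as the arm can. A call is refused whole if a number of a shift passes 62.5 or a number of a turn 0.188, either way. A call with a gripper value outside its range is refused whole. The fingers move at their own pace and stop on an object; "grip_force" is the grip in N (left out, the last holds). Time passes only in rows, so rows that do not move let the fingers close, or fill a call up. It gives the time, the measured TCP pose, the force and the opening at its end, in the units of the state.
- get_obs(): the state, without advancing time (a new reading comes with each control period).
- read_camera(name): name is "side" or "top"; returns a dict with "img" (400x640x3 uint8, red, green, blue), "range_z" (400x640 float32, m along the optical axis (not along the pixel's ray), 0 where there is no reading), "fx", "fy", "cx", "cy" (pixels), "R" (3x3) and "t" (3): a world point X has camera coordinates R X + t. Camera axes: x right, y down, z forward; pixel columns grow to the right and rows downward; lengths in m; the calibration is good to about 2 mm. A picture is of the moment at which its call begins.
- job_done(): hands the job in, once; it reports no verdict.
The state is a dict: "time_s": time; "joint_positions": joint angles; "joint_velocities": joint speeds; "joint_torque": joint torques, N m; "ee_pos": TCP position; "eef_rot": TCP orientation; "contact_force": force on the tool from outside, world axes, zero at the start; "ft_torque": the same for the moment, N m; "width": opening from 0.0 (shut) to 1.0 (fully open).
Only numpy, scipy, OpenCV 4.12 (cv2) and the standard library are available. Lean on these libraries where they do the work, as an engineer would, in place of code of your own. Each camera call takes 0.05 s, during which the arm holds its last target. There are 200 camera calls.

TASK

The sample lock box on the worktop is held shut by a U shackle. Turn its dial clockwise, feeling the notches click, until the pointer sits in the notch at the green dot; only then pull the orange-sleeved shackle straight up out of the lid. Finish still holding the shackle in the gripper, upright and still, with its lower ends at least 5 cm above the lid, the dial left at green and the vial, bottle and timer round the box not disturbed.

Things in the scene. Friction and masses are not known exactly. Their poses are not given: they have to be found in the camera images.
- lockbox: grey steel lock box, 120 (x) x 200 (y) x 75 mm high, fixed to the worktop. Origin: centre of its underside; x points to its hinge side (away from the robot at yaw 0), y left, z up. On the lid (75 mm above the origin): the dial at (0, 42) mm and the shackle, centred at (0, -43) mm. A steel strap 20 mm wide runs along x under the shackle's bar, its top at 79 mm.
- dial (a joint): dial angle in rad; grows clockwise seen from above. 0 = pointer at the green dot: lock open (within about 0.13 either side). Sprung notches every 0.419 (24 degrees) from -1.68 to 0.84; stops at -1.75 and 0.95. Starts two or three notches before green (about -0.84 or -1.26). A click takes under 0.1 N m; let go within 0.15 of a notch, it settles into it.
- dial_grip (a point): point on the dial's vertical axis, 25 mm above the lid, where its grip is best pinched (does not turn). The grip is a blue upright bar 42 mm long, 13 mm thick, 30 mm high (8 to 38 mm above the lid), with a white pointer line to one end; below it a round skirt of 24 mm radius. At dial 0 the bar lies along the box's x, pointer to +x.
- green_mark (a point): green dot, 8 mm across, on the lid, 34 mm from the dial's axis toward the box's +x; white dashes mark the other notches
- shackle: loose steel U shackle, 140 to 280 g, legs 9 mm thick, 46 mm apart, standing 35 mm deep in the lid with about 1.5 mm play: pull straight up. Origin midway between the legs' lower ends; y along its top bar, z up to the bar. Seated at (0, -43, 40) mm in the box's frame, axes as the box's. Unless the dial is at green, its left foot is caught 4 mm up and it stays in.
- shackle_bar (a point): middle of the shackle's top bar, 75 mm above the shackle's origin, with an orange sleeve 12 mm thick and 28 mm long. Seated it lies 36 mm above the strap. Pinch it from above, fingers closing along the shackle's x, across the bar.
- amber_vial: bystander: amber vial with black cap, 32 mm across, 62 mm high, standing behind the box (its +x side); origin at the centre of its underside
- blue_bottle: bystander: clear bottle with blue cap, 44 mm across, 85 mm high, standing behind the box; origin at the centre of its underside
- timer: bystander: white bench timer lying flat, 66 x 66 x 18 mm, to the right (-y) of the box; origin at the centre of its underside
Things that resemble listed ones, but are neither listed nor needed, are in the scene too. Leave any brown look-alike of the shackle alone.

How it is judged:
On the way, in this order (a step that is already met when the one before it is completed fails the run):
1. the dial sits in the notch at the green dot (within 0.12 rad) while the shackle is still down in the lid (value of joint dial between -0.12 and 0.12 rad and z of shackle in the frame of lockbox below 0.047 m), for 0.3 s.
2. the shackle is out of the lid, with the dial still at green (z of shackle in the frame of lockbox above 0.078 m and value of joint dial between -0.2 and 0.2 rad), for 0.1 s.
At the end, for the whole second after the job is handed in: The gripper still holds the shackle (more than 1 N), its lower ends at least 45 mm above the lid, upright within 20 degrees, still (under 0.05 m/s), touching neither box, vial nor bottle; the dial is within 0.2 rad of green (z of shackle in the frame of lockbox above 0.12 m and angle between shackle's own z axis and vertical below 0.35 rad and linear speed of shackle below 0.05 m/s and contact force between the fingers and shackle above 1 N and contact force between shackle and lockbox below 0.1 N and contact force between shackle and blue_bottle below 0.1 N and contact force between shackle and amber_vial below 0.1 N and value of joint dial between -0.2 and 0.2 rad); the arm keeps its last pose, push and grip.
It fails at once if the vial, bottle or timer is shifted more than 20 mm or the vial or bottle tipped (distance of any of amber_vial, blue_bottle, timer from where it was at the start of the episode above 0.02 m or angle between any of amber_vial, blue_bottle's own z axis and vertical above 0.5 rad).
It also fails if it takes over 45 s, if anything falls off the work surface, if the arm or the gripper's body presses on something with over 40 N, if the wrist force passes 120 N, or if a joint passes its speed limit or range.

## Working session

There is one attempt and no reset: what is moved stays moved. The work goes in short steps, Python scripts to look and compute and a tool call to move; the robot and the scene stay as the last step left them, time stands still between calls to the robot, and variables do not carry over. Pictures are saved under pics/ and viewed, about 8 in all and at most 12, crops included, and the job is handed in when it is done.

Besides the shell and the picture viewer there is one more tool, called after ">>>" by a JSON object that holds its "method" and its "body", one argument or row to a line. send_rows: Moves the arm, as the interface text tells. Its arguments: {"type":"object","properties":{"steps":{"type":"array"},"grip_force":{"type":"number"}},"required":["steps"]}

```bash
mkdir -p pics
cat > h.py <<'E'
import numpy as np, cv2
from plant import get_obs, read_camera, job_done
def save(n,im): cv2.imwrite('pics/'+n,cv2.cvtColor(im,cv2.COLOR_RGB2BGR))
def ray(c,u,v,z):
    R=np.array(c['R']);t=np.array(c['t']);o=-R.T@t
    d=R.T@np.array([(u-c['cx'])/c['fx'],(v-c['cy'])/c['fy'],1]); return o+d*(z-o[2])/d[2]
def proj(c,X):
    p=np.array(c['R'])@np.array(X)+np.array(c['t']); return c['fx']*p[0]/p[2]+c['cx'],c['fy']*p[1]/p[2]+c['cy']
E
python3 - <<'E'
from h import *
import pickle
o=get_obs();print(o['time_s'],o['ee_pos'],o['eef_rot'])
for n in('top','side'):
    c=read_camera(n);pickle.dump(c,open(n+'0.pkl','wb'));save(n+'0.png',c['img']);R=np.array(c['R']);print(n,-R.T@np.array(c['t']),R[2],c['fx'])
E
```

```text
0.0 [ 0.21581616 -0.61245357  0.23041462] [ 9.85678558e-01  1.68632792e-01 -2.05735616e-04 -8.48648483e-04]
top [ 0.47362913 -0.0938799   1.00708681] [ 0.07062023  0.01269007 -0.99742255] 469.24924353148265
side [ 0.42279675 -0.78470552  0.55853524] [ 0.16761292  0.82118663 -0.54548916] 484.7643229132464
```

View pics/top0.png

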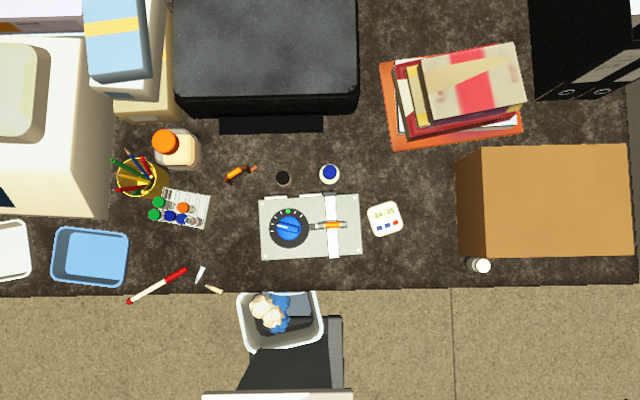

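View pics/side0.png

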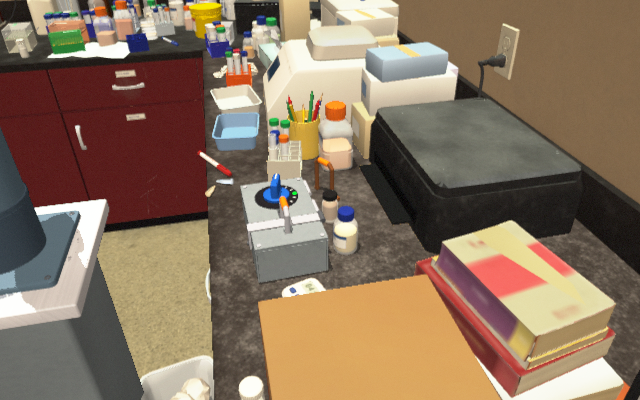

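Top view: the box spans about (260,195)-(362,258), with the dial at (289,228). Shackle candidates are the orange sleeve on the box at (333,225) and the brown look-alike at (240,174), which stands behind and left of the box. I choose (333,225), because it sits on the lid over the strap. Next I check it in one crop and measure.

Run:
```python
from h import *
import pickle
c=pickle.load(open('top0.pkl','rb'));s=pickle.load(open('side0.pkl','rb'))
a=cv2.resize(c['img'][180:265,250:410],(800,425),interpolation=cv2.INTER_CUBIC)
save('crop0.png',a)
def blob(c,lo,hi,box):
    x0,y0,x1,y1=box;h=cv2.cvtColor(c['img'],cv2.COLOR_RGB2HSV)[y0:y1,x0:x1]
    m=cv2.inRange(h,np.array(lo),np.array(hi));n,l,st,ce=cv2.connectedComponentsWithStats(m);i=1+st[1:,4].argmax()
    p=np.argwhere(l==i)[:,::-1]+[x0,y0]; r=cv2.minAreaRect(p.astype(np.float32)); return p.mean(0),r,p
# lid via depth -> world
R=np.array(c['R']);t=np.array(c['t']);v,u=np.mgrid[0:400,0:640];Z=c['range_z']
P=np.stack([(u-c['cx'])/c['fx']*Z,(v-c['cy'])/c['fy']*Z,Z],-1);W=(P-t)@R
m=(abs(W[...,2]-.075)<.006)&(u>245)&(u<375)&(v>185)&(v<270)&(Z>0)
m=cv2.morphologyEx(m.astype(np.uint8),cv2.MORPH_OPEN,np.ones((3,3)))
q=W[m>0][:,:2].astype(np.float32);r=cv2.minAreaRect(q);print('lid',r, np.median(W[m>0][:,2]))
g,_,_=blob(c,(50,150,80),(75,255,255),(265,195,310,225));print('green',g,ray(c,*g,.075))
b,_,p=blob(c,(100,150,60),(125,255,255),(265,205,315,250));print('blue',b,ray(c,*b,.09))
o,ro,p=blob(c,(8,150,120),(22,255,255),(315,210,350,240));print('sleeve',o,ro,ray(c,*o,.115))
for n,C,bx in(('sidesl',s,(270,190,300,225)),):
    o2,r2,_=blob(C,(5,150,120),(22,255,255),bx);print(n,o2,r2,ray(C,*o2,.115))
for k,px,z in(('vial',(283,178),.062),('bottle',(329,173),.085),('timer',(385,219),.018)):print(k,ray(c,*px,z))
```

```text
lid ((0.49415963888168335, -0.07800973951816559), (0.13128037750720978, 0.20056778192520142), 2.1645569801330566) 0.07496674692202118
green [287.4375 210.75  ] [ 0.52565095 -0.03509376  0.075     ]
blue [288.8988764  227.90561798] [ 0.49119557 -0.03827187  0.09      ]
sleeve [332.19354839 222.4516129 ] ((332.0, 222.0), (2.0, 14.0), 90.0) [ 0.49922029 -0.12225383  0.115     ]
sidesl [283.1969697  201.86363636] ((283.4499816894531, 202.35000610351562), (11.700427055358887, 6.957010269165039), 71.56504821777344) [ 0.4974202  -0.11676423  0.115     ]
vial [ 0.59309963 -0.02650433  0.062     ]
bottle [ 0.59796676 -0.1193709   0.085     ]
timer [ 0.50675657 -0.23651227  0.018     ]
```

View pics/crop0.png

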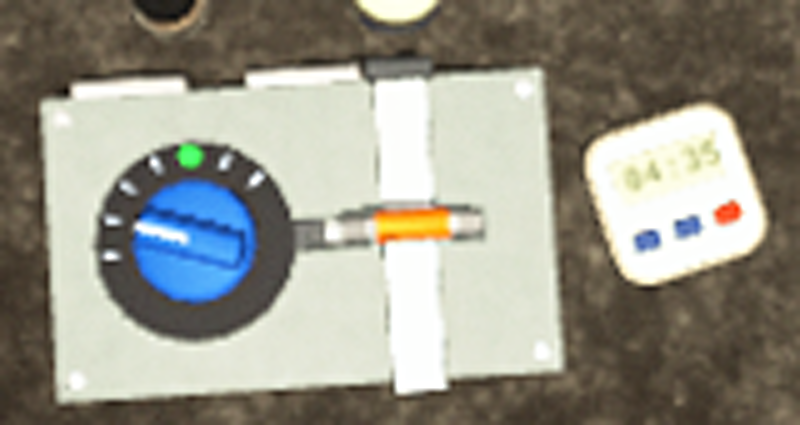

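The crop confirms it: steel U with orange sleeve over the strap at crop (412,225). The pointer is at (138,228), on the third dash before green at (190,157), so dial ≈ -1.26 (three notches). Box yaw ≈ 0.038, dial axis ≈ (0.492,-0.036), sleeve ≈ (0.496,-0.120). Moving over now.

>>> {"method": "send_rows", "body": {
  "steps": [
    [24.5,-36.5,0,0,0],
    [24.5,-36.5,0,0,0],
    [24.5,-36.5,0,0,0],
    [24.5,-36.5,0,0,0],
    [24.5,-36.5,0,0,0]
  ],
  "grip_force": 30
}}

```text
time_s: 0.72
ee_pos: [0.271, -0.3986, 0.2311]
eef_rot: [0.986, 0.169, -0.0, -0.0]
contact_force: [0.3, 0.4, 0.8]
width: 1.0
```

>>> {"method": "send_rows", "body": {
  "steps": [
    [33,-27,0,0,0],
    [33,-27,0,0,0],
    [33,-27,0,0,0],
    [33,-27,0,0,0],
    [33,-27,0,0,0]
  ]
}}

```text
time_s: 1.35
ee_pos: [0.382, -0.2167, 0.2312]
eef_rot: [0.986, 0.169, -0.0, -0.0]
contact_force: [0.6, -1.1, -0.7]
width: 1.0
```

>>> {"method": "send_rows", "body": {
  "steps": [
    [33,-27,0,0,0],
    [33,-27,0,0,0],
    [33,-27,0,0,0],
    [33,-27,0,0,0],
    [33,-27,0,0,0]
  ]
}}

```text
time_s: 1.98
ee_pos: [0.4927, -0.0347, 0.2311]
eef_rot: [0.986, 0.168, -0.0, 0.0]
contact_force: [0.2, -0.4, -1.1]
width: 1.003
```

>>> {"method": "send_rows", "body": {
  "steps": [
    [0,0,0,-0.16,0],
    [0,0,0,-0.16,0],
    [0,0,0,-0.16,0],
    [0,0,0,-0.16,0],
    [0,0,0,-0.16,0]
  ]
}}

```text
time_s: 2.6
ee_pos: [0.4921, -0.0359, 0.231]
eef_rot: [0.841, 0.541, -0.0, -0.0]
contact_force: [-0.3, -0.8, -0.7]
width: 0.999
```

>>> {"method": "send_rows", "body": {
  "steps": [
    [0,0,0,-0.156,0],
    [0,0,0,0,0],
    [0,0,0,0,0],
    [0,0,0,0,0],
    [0,0,0,0,0]
  ]
}}

```text
time_s: 3.22
ee_pos: [0.4924, -0.0358, 0.2313]
eef_rot: [0.798, 0.603, -0.0, 0.0]
contact_force: [-0.2, 0.5, -0.7]
width: 0.998
```

>>> {"method": "send_rows", "body": {
  "steps": [
    [0,0,27,0,0.0],
    [0,0,27,0,0.3],
    [0,0,27,0,0.4],
    [0,0,27,0,0.4],
    [0,0,0,0,0.4]
  ]
}}

```text
time_s: 3.85
ee_pos: [0.4909, -0.0358, 0.1219]
eef_rot: [0.798, 0.603, -0.001, -0.001]
contact_force: [0.8, -0.3, 0.3]
width: 0.601
```

Run:
```python
from h import *
c=read_camera('side');a=cv2.resize(c['img'][120:290,200:380],(720,680))[:600];save('s1.png',a)
c=read_camera('top');b=cv2.resize(c['img'][180:265,250:370],(720,510));save('t1.png',b)
o=get_obs();print(o['ee_pos'],o['width'],proj(c,[.4917,-.0364,.113]))
```

```text
[ 0.49279668 -0.03573555  0.12391794] 0.5964567014702308 (np.float64(287.17621102194573), np.float64(227.44741262920877))
```

View pics/s1.png

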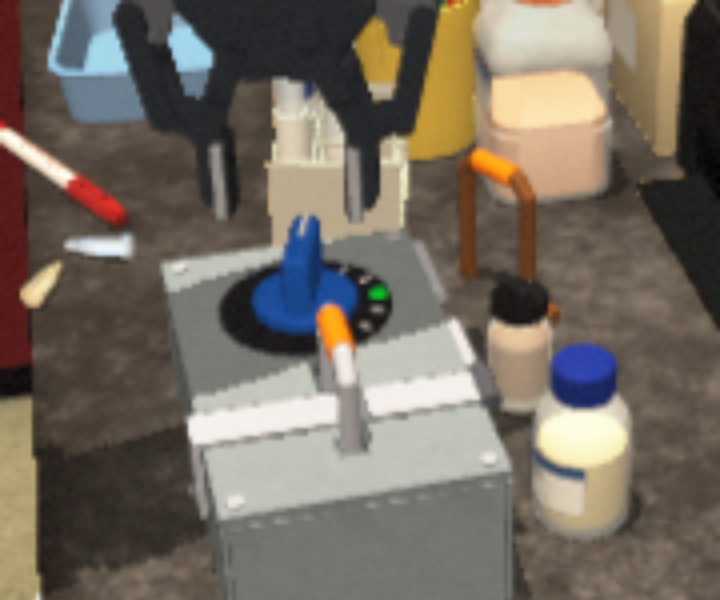

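Fingers straddle the bar (bar top at crop (303,222), finger tips at (220,215) and (358,215)), possibly off-centre by a few mm in x. Checking that numerically.

Run:
```python
from h import *
import pickle
s=pickle.load(open('side0.pkl','rb'));c=pickle.load(open('top0.pkl','rb'))
print('bartop pred',proj(s,[.4917,-.0364,.113]),'seen 275.7,175.5')
j=np.array([np.cos(-.276),np.sin(-.276),0])
for k in(-.025,.025):print('tip pred',proj(s,np.array([.4925,-.0358,.128])+k*j))
# bar top from both views: blue mask top rows in side
h=cv2.cvtColor(s['img'],cv2.COLOR_RGB2HSV);m=cv2.inRange(h,(100,130,60),(125,255,255))[165:215,260:300]
for v in range(0,50,2):
    x=np.where(m[v])[0]
    if len(x):print(v+165,x.min()+260,x.max()+260)
print(ray(s,275.7,177,.113))
```

```text
bartop pred (np.float64(273.4523436044726), np.float64(179.0647680459386)) seen 275.7,175.5
tip pred (np.float64(259.35654833395967), np.float64(171.33553430694275))
tip pred (np.float64(287.2607848443513), np.float64(171.8586410073047))
175 273 279
177 273 279
179 272 279
181 271 279
183 271 279
185 270 280
187 270 283
189 266 287
191 264 288
193 263 289
195 263 289
197 263 288
199 264 278
201 267 278
203 272 277
[ 0.49661467 -0.03013641  0.113     ]
```

View pics/t1.png

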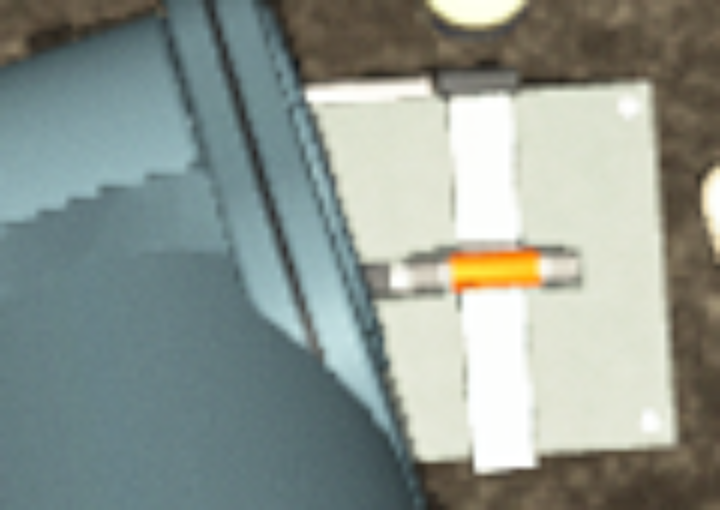

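>>> {"method": "send_rows", "body": {
  "steps": [
    [0.8,2.9,12,0,0.4],
    [0,0,12,0,0.4],
    [0,0,12,0,0.4],
    [0,0,0,0,0.6],
    [0,0,0,0,0.7]
  ],
  "grip_force": 20
}}

```text
time_s: 4.58
ee_pos: [0.4955, -0.0358, 0.0873]
eef_rot: [0.798, 0.603, -0.0, -0.0]
contact_force: [0.4, -0.2, -0.1]
width: 0.298
```

>>> {"method": "send_rows", "body": {
  "steps": [
    [0,0,0,0,0.74],
    [0,0,0,0,0.78],
    [0,0,0,0,0.8],
    [0,0,0,0,0.82],
    [0,0,0,0,0.84]
  ]
}}

```text
time_s: 5.2
ee_pos: [0.4942, -0.0356, 0.0871]
eef_rot: [0.798, 0.603, -0.001, -0.001]
contact_force: [-4.2, 1.5, 4.1]
width: 0.159
```

>>> {"method": "send_rows", "body": {
  "steps": [
    [0,-1,0,0,0.86],
    [0,0,0,0,0.9],
    [0,0,0,0,1],
    [0,0,0,0,1],
    [0,0,0,0,1]
  ]
}}

```text
time_s: 5.82
ee_pos: [0.4939, -0.0355, 0.0872]
eef_rot: [0.798, 0.603, -0.0, -0.0]
contact_force: [-4.9, 1.4, 3.5]
width: 0.147
```

>>> {"method": "send_rows", "body": {
  "steps": [
    [0,-1,0,0.06,1],
    [0,0,0,0.1,1],
    [0,0,0,0.1,1],
    [0,0,0,0.1,1],
    [0,0,0,0.06,1]
  ],
  "grip_force": 30
}}

```text
time_s: 6.45
ee_pos: [0.4942, -0.0357, 0.0873]
eef_rot: [0.906, 0.422, 0.001, 0.0]
contact_force: [-1.4, -0.9, 0.1]
width: 0.144
```

```bash
python3 -c "
from h import *
o=get_obs();print(o['ee_pos'],o['contact_force'],o['ft_torque'],o['eef_rot'],o['width'])"
```

```text
[ 0.49421435 -0.03569845  0.08725047] [-1.43401359 -0.91458904  0.11755555] [0.00439404 0.32588918 0.06769139] [9.06419577e-01 4.22377940e-01 5.28221919e-04 3.84834981e-04] 0.1437580415259617
```

>>> {"method": "send_rows", "body": {
  "steps": [
    [0,0,0,0.06,1],
    [0,0,0,0.1,1],
    [0,0,0,0.1,1],
    [0,0,0,0.1,1],
    [0,0,0,0.06,1]
  ]
}}

```text
time_s: 7.08
ee_pos: [0.4945, -0.0361, 0.0873]
eef_rot: [0.975, 0.224, 0.001, 0.001]
contact_force: [-0.6, -0.6, -2.5]
width: 0.143
```

>>> {"method": "send_rows", "body": {
  "steps": [
    [0,0,0,0.06,1],
    [0,0,0,0.1,1],
    [0,0,0,0.1,1],
    [0,0,0,0.1,1],
    [0,0,0,0.06,1]
  ]
}}

```text
time_s: 7.7
ee_pos: [0.4945, -0.0365, 0.0872]
eef_rot: [1.0, 0.016, 0.001, 0.001]
contact_force: [-0.1, -2.0, -1.7]
width: 0.146
```

>>> {"method": "send_rows", "body": {
  "steps": [
    [0,0,0,0,1],
    [0,0,0,0,1],
    [0,0,0,0,1],
    [0,0,0,0,0.8],
    [0,0,0,0,0.6]
  ]
}}

```text
time_s: 8.32
ee_pos: [0.4937, -0.0347, 0.0875]
eef_rot: [1.0, 0.018, 0.0, -0.0]
contact_force: [0.6, 0.9, 0.3]
width: 0.392
```

>>> {"method": "send_rows", "body": {
  "steps": [
    [0,0,-25,0,0.6],
    [0,0,-29,0,0.6],
    [0,0,-29,0,0.6],
    [0,0,-29,0,0.6],
    [0,0,-29,0,0.6]
  ]
}}

```text
time_s: 8.95
ee_pos: [0.4934, -0.0348, 0.2294]
eef_rot: [1.0, 0.018, 0.0, -0.0]
contact_force: [-0.3, -0.4, -0.9]
width: 0.397
```

Run:
```python
from h import *
c=read_camera('side');a=cv2.resize(c['img'][120:270,220:380],(640,600));save('s2.png',a)
print(get_obs()['ee_pos'])
h=cv2.cvtColor(c['img'],cv2.COLOR_RGB2HSV);m=cv2.inRange(h,(5,150,120),(22,255,255));m[:190]=0;m[225:]=0;m[:,:270]=0;m[:,300:]=0
p=np.argwhere(m)[:,::-1];print(p.mean(0),ray(c,*p.mean(0),.115),p.min(0),p.max(0))
```

```text
[ 0.49556418 -0.03489887  0.23301235]
[283.07352941 201.79411765] [ 0.49725175 -0.11650996  0.115     ] [279 197] [288 209]
```

View pics/s2.png

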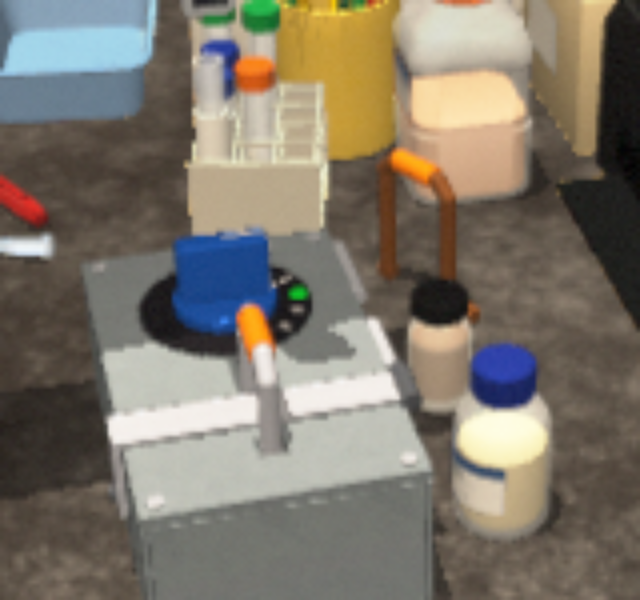

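The picture shows the bar along x with the pointer toward the green dot (crop (298,293)), the shackle seated with its sleeve at (255,328), and the bystanders in place. Next is the shackle.

>>> {"method": "send_rows", "body": {
  "steps": [
    [-1,28,0,-0.157,0.4],
    [4.4,28,0,-0.157,0.4],
    [8.7,26.6,0,-0.157,0.4],
    [0,0,0,-0.157,0.4],
    [0,0,0,-0.157,0.4]
  ]
}}

```text
time_s: 9.62
ee_pos: [0.5204, -0.1119, 0.2281]
eef_rot: [0.916, 0.401, 0.0, -0.0]
contact_force: [-0.1, 0.7, 0.8]
width: 0.604
```

>>> {"method": "send_rows", "body": {
  "steps": [
    [0,0,0,-0.157,0.4],
    [0,0,0,-0.157,0.4],
    [0,0,0,-0.157,0.4],
    [0,0,0,-0.157,0.4],
    [0,0,0,-0.157,0.4]
  ]
}}

```text
time_s: 10.25
ee_pos: [0.5204, -0.1116, 0.2283]
eef_rot: [0.693, 0.721, 0.0, -0.0]
contact_force: [0.1, 0.4, 0.1]
width: 0.599
```

>>> {"method": "send_rows", "body": {
  "steps": [
    [-7,-24,0,0,0.4],
    [0,0,23,0,0.4],
    [0,0,23,0,0.4],
    [0,0,23,0,0.4],
    [0,0,23,0,0.4]
  ]
}}

```text
time_s: 10.88
ee_pos: [0.4967, -0.1194, 0.1356]
eef_rot: [0.695, 0.719, 0.0, 0.0]
contact_force: [0.2, -0.1, 0.4]
width: 0.598
```

Run:
```python
from h import *
c=read_camera('side');a=cv2.resize(c['img'][120:270,220:380],(640,600));save('s3.png',a)
p=get_obs()['ee_pos'];print(p,'tcp px in crop',(np.array(proj(c,p))-[220,120])*4)
```

```text
[ 0.49482743 -0.11909234  0.13303177] tcp px in crop [244.82919062 294.530893  ]
```

View pics/s3.png

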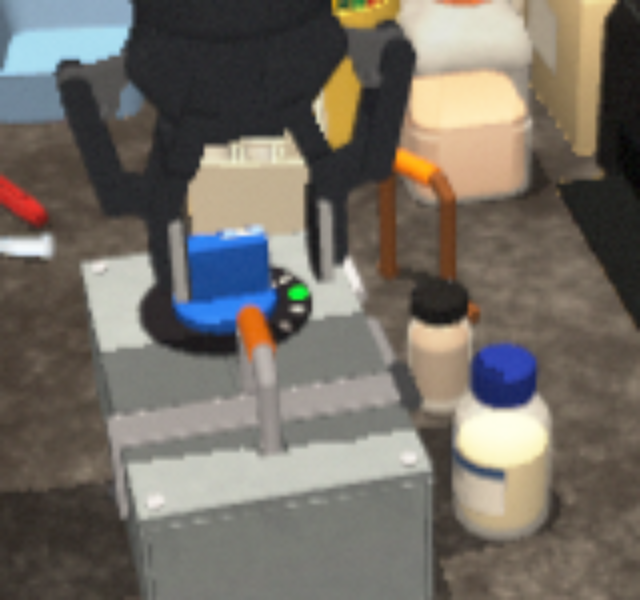

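Fingers straddle the sleeve (finger inner edges at crop x 183 and 317, sleeve at (254,330)), centred well enough. Descending and closing.

>>> {"method": "send_rows", "body": {
  "steps": [
    [0,0,13,0,0.4],
    [0,0,13,0,0.4],
    [0,0,12,0,0.4],
    [0,0,0,0,0.6],
    [0,0,0,0,0.75]
  ],
  "grip_force": 30
}}

```text
time_s: 11.55
ee_pos: [0.4969, -0.1199, 0.0985]
eef_rot: [0.695, 0.719, 0.0, 0.0]
contact_force: [0.8, 0.5, -0.5]
width: 0.25
```

>>> {"method": "send_rows", "body": {
  "steps": [
    [0,0,0,0,0.8],
    [0,0,0,0,0.84],
    [0,0,0,0,0.88],
    [0,0,0,0,1],
    [0,0,0,0,1]
  ]
}}

```text
time_s: 12.18
ee_pos: [0.497, -0.1199, 0.0986]
eef_rot: [0.695, 0.719, 0.0, 0.0]
contact_force: [-0.8, -1.1, 5.1]
width: 0.123
```

>>> {"method": "send_rows", "body": {
  "steps": [
    [0,0,0,0,1],
    [0,0,0,0,1],
    [0,0,-3,0,1],
    [0,0,-4,0,1],
    [0,0,-4,0,1]
  ],
  "grip_force": 60
}}

```text
time_s: 12.8
ee_pos: [0.4963, -0.1198, 0.1092]
eef_rot: [0.695, 0.719, -0.0, -0.0]
contact_force: [-0.0, 0.2, -2.7]
width: 0.119
```

>>> {"method": "send_rows", "body": {
  "steps": [
    [0,0,-6,0,1],
    [0,0,-8,0,1],
    [0,0,-8,0,1],
    [0,0,-8,0,1],
    [0,0,-8,0,1]
  ]
}}

```text
time_s: 13.42
ee_pos: [0.4966, -0.1199, 0.1479]
eef_rot: [0.695, 0.719, 0.0, 0.0]
contact_force: [0.8, -0.1, -2.6]
width: 0.114
```

>>> {"method": "send_rows", "body": {
  "steps": [
    [0,0,-12,0,1],
    [0,0,-14,0,1],
    [0,0,-14,0,1],
    [0,0,-14,0,1],
    [0,0,-8,0,1]
  ]
}}

```text
time_s: 14.05
ee_pos: [0.497, -0.1199, 0.2104]
eef_rot: [0.695, 0.719, 0.0, 0.001]
contact_force: [-0.2, 0.2, -2.8]
width: 0.118
```

>>> {"method": "send_rows", "body": {
  "steps": [
    [0,0,0,0,1],
    [0,0,0,0,1],
    [0,0,0,0,1],
    [0,0,0,0,1],
    [0,0,0,0,1]
  ]
}}

```text
time_s: 14.68
ee_pos: [0.4965, -0.1198, 0.2091]
eef_rot: [0.695, 0.719, -0.0, -0.0]
contact_force: [0.4, -0.1, -2.8]
width: 0.115
```

Run:
```python
from h import *
c=read_camera('side');a=cv2.resize(c['img'][90:280,210:370],(505,600));save('s4.png',a)
o=get_obs();print(o['ee_pos'],o['width'],o['contact_force'],o['time_s'])
```

```text
[ 0.4965537  -0.1198273   0.20913596] 0.11323304737033103 [-0.09276651  0.02475086 -3.00525535] 14.725
```

View pics/s4.png

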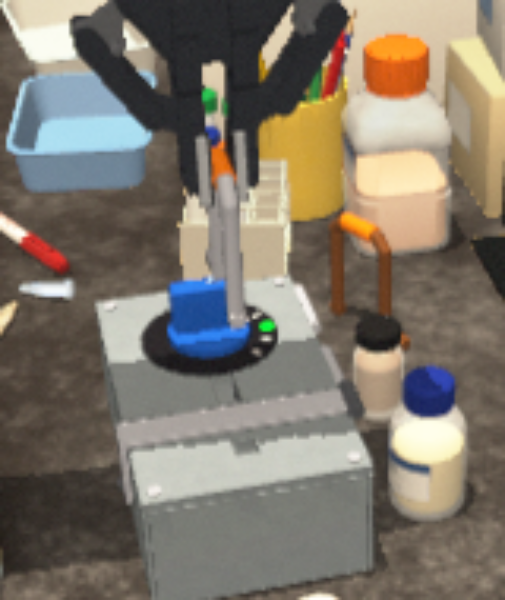

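The shackle is held upright in the fingers, clear of the lid (sleeve at (222,160), feet near (237,325)). The dial bar is still along x toward green at (267,326), and the vial and bottle have not moved. It rose about 110 mm, so its ends sit about 75 mm above the lid. Handing in.

```bash
python3 -c "
from plant import job_done
print(job_done())"
```

```text
the job is handed in; nothing more can be done
None
```

The task is done and handed in at about 14.7 s. `job_done()` reports no verdict, so what follows is my own measurement.

- **Dial:** I pinched it and turned it 1.26 rad clockwise, three notches, to the green dot. I then let go so it could settle, and a side picture confirmed it was at green before I touched the shackle.
- **Shackle:** I gripped the orange sleeve at 60 N and pulled straight up about 110 mm. It came out freely, with only its weight (about 2.8 N) on the wrist.
- **Final state:** The shackle is held upright and still, with its lower ends about 75 mm above the lid by the TCP reading. The fingers are stopped on the sleeve at a width of 0.115. In the last side picture the dial is still at green and the vial and bottle are in place. The timer is almost out of that picture, so I did not recheck it, but nothing passed low near it.

**Disagreements:** The two cameras differed by about 2–5 mm on the dial and sleeve positions, which I corrected when centring the grips. One turn of the gripper above the shackle shifted it about 25 mm the wrong way, at a safe height. I corrected it before descending.

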